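Shelve two binders and close the rack snug

TASK

Stand the red and the blue binder in the rack beside the grey one, between its fixed end wall and the orange sliding stop, all three upright on the tray, right way up, with their spines on the open side of the tray, away from its low back rail. Then slide the stop up gently, without ramming it, until the whole row is snug with no gaps. Leave the other desk things where they are.

Things in the scene. Friction and masses are not known exactly. Their poses are not given: they have to be found in the camera images.
- rack: Fixed white desktop rack. Origin on the counter, mid-depth of the tray, 160 from the wall; +y runs along the row to the end wall, -x to the low back rail. Tray 150 (x) by 380 (y -210 to 170) mm, floor 12 above the counter. End wall 140 wide, 10 thick, 150 above the floor, inner face at y = 160. Back rail: inner face at x = -75, top 50 above the counter. The +x side and the top are open.
- wall_face (a point): Point on the tray floor under the middle of the inner face of the end wall; axes as the rack's.
- stop_face (a point): Point on the tray floor under the middle of the orange stop's inner face (towards the wall); moves with it; axes as the rack's. The stop is an upright plate 110 wide (x), 8 thick (y 0 to -8), its top 104 mm above the counter; its foot carries behind it an upright black push block, 40 wide (x), y = -46 to -60, its top 90 mm above the counter. It cannot tip.
- end_stop (a joint): Travel of the orange end stop, m: 0 = fully back (face 300 mm from the wall face); grows as it slides along the rack's +y towards the wall (gap = 0.300 - value), up to 0.28. It stays where it is left and slides against about 4 N of friction plus that of the binders it pushes.
- grey_binder: Grey binder 110 deep, 40 thick, 160 tall, already standing in the rack, spine to the open side, not quite against the wall. Origin: centre of its foot face (110 x 40 end); own +z runs from foot to head (z = 160), spine at x = 55, fore edge at x = -55, covers at y = +/-20. Rigid, about 0.36 kg; mass varies 0.7 to 1.4 times, friction by a fifth.
- grey_binder_spine (a point): Middle of the grey binder's spine.
- red_binder: Red binder 110 deep, 36 thick, 160 tall, standing on the counter. Origin: centre of its foot face (110 x 36 end); own +z runs from foot to head (z = 160), spine at x = 55, fore edge at x = -55, covers at y = +/-18. Rigid, about 0.3 kg; mass varies 0.7 to 1.4 times, friction by a fifth.
- red_binder_spine (a point): Middle of the red binder's spine.
- blue_binder: Blue binder 110 deep, 30 thick, 160 tall, lying on its long fore edge: spine up, 110 mm high, head roughly towards -y (the robot's right), so it needs a quarter turn to stand. Origin: centre of its foot face (110 x 30 end); own +z runs from foot to head (z = 160), spine at x = 55, fore edge at x = -55, covers at y = +/-15. Rigid, about 0.26 kg; mass varies 0.7 to 1.4 times, friction by a fifth. While it lies its origin is 55 mm up.
- blue_binder_spine (a point): Middle of the blue binder's spine.
- stapler: Small black stapler, 130 x 34 x 48 mm; origin under its centre.
- tape: Black tape dispenser, 130 x 55 x 78 mm; origin under its centre.
- punch: Two-hole punch, 75 x 115 x 60 mm; origin under its centre.
- calculator: Flat black calculator, 150 x 85 x 18 mm; origin under its centre.
- notes: Yellow note block, 76 x 76 x 35 mm; origin under its centre.
- pen_cup: Dark round pen cup, 76 mm across, 100 high, pens to 150 mm; origin under its centre.
Mind the look-alikes: they are no part of the job. Several things have the shape of the red_binder; the one meant has the colours described above.

How it is judged:
By the outcome, as a careful person would: the job done as asked, in the order asked, and still so for the second after the job is handed in, with the robot touching nothing.
It also fails if it takes over 72 s, if anything falls off the work surface, if the arm or the gripper's body presses on something with over 40 N, if the wrist force passes 120 N, or if a joint passes its speed limit or range.

ROBOT

A 6-joint arm with a two-finger parallel gripper is mounted at the origin on the work surface. World frame = base frame: x ahead of the robot, y to its left, z up, the work surface at z = 0. Lengths are in mm, angles in degrees, forces in N, time in s.
With the tool pointing down it reaches from about 300 to 825 mm from the base axis. Payload 5.4 kg.
Tool frame: the origin (TCP) lies midway between the tips of the shut fingers; the grasp point (between the pads) lies ctrl.tcp_to_grasp behind it (ctrl.tcp_to_grasp is the distance from the TCP to the grasp point, in mm); y points along the fingers, z is the direction in which the jaws open and shut, and the axes are right-handed (so a half turn about y gives the same grasp; the last joint's range is limited). The gripper opens to 92 mm and grips with 3 to 60 N. Pads are 20 mm wide; open, the fingers measure 128 mm over their backs; the gripper's body (75 mm by 189 mm) begins 69 mm behind the grasp point.
Start: joints at [58.149, 9.076, 91.501, -0, 79.423, -12.038], TCP at [194.905, 540.942, 214.601] pointing down, gripper open.
Joint ranges: [-166.64, 166.64], [-54.1, 131.32], [10.49, 154.53], [-73.88, 253.88], [9.74, 151.15], [-171.62, 171.62]. Speed limits (degrees/s): [147.25, 147.25, 180, 180, 180, 180].

INTERFACE

Orientations are given as [roll, pitch, yaw] about the fixed x, y, z axes, in that order (R = Rz(yaw) Ry(pitch) Rx(roll)).
In Python, from workcell import ctrl, cams, finder gives the robot as it stands. Calls block until the motion is done:
- ctrl.move_pose(position, orientation): joint-space move of the TCP to a pose.
- ctrl.servo_line(position, rot=None, max_speed=150, guard=None): straight line of the TCP; rot=None keeps the orientation; max_speed is the mean speed in mm/s. With guard (N) it stops when the force on the tool has changed by that much, and returns True; else False.
- ctrl.goto_joints(angles): joint-space move.
- ctrl.command_gripper(opening): finger opening in mm; the grip force is fixed at half the most; returns when the fingers have stopped.
- ctrl.pause(seconds).
- ctrl.inverse_kinematics(position, orientation): joint angles nearest the present ones, or None.
- ctrl.read_state(): the state.
- cams.capture(name): name is "scene" or "top"; returns a dict with "image" (400x640x3 uint8, red, green, blue), "intrinsics" (3x3 intrinsics, pixels), "k1" (the pictures are not rectified: a ray, as slopes to the right and down, at radius r is drawn at 1 + k1 r^2 times it, then the intrinsics apply), "rvec" (rotation vector, rad) and "tvec" (3), from world to camera coordinates, as OpenCV has them. Camera axes: x right, y down, z forward; pixel columns grow to the right and rows downward; lengths in mm; the calibration is good to about 2 mm. A picture is of the moment at which its call begins. There is no depth.
A pose or a line that the arm cannot do raises ctrl.PlanningError and nothing moves.
- ctrl.sign_off(): hands the job in, once; it reports no verdict.
Trained networks look in the newest picture that a camera, given by its name, has taken for a name from the list of things; names that differ only in an ending like _2 or _b are one class to them, and where a whole thing is asked for, a point or a joint stands for the part that bears it (a point fixed in the world has none). Each returns a list of dicts, best first, with "score" (0 to 1); they miss things now and then, are a little off and sometimes report something else, mostly with a low value. They report only what shows in the picture. A call takes as long as a camera call. They do not tell look-alikes from the thing itself.
- finder.masks_of(label, camera): "region" (400x640 bool, what is visible of it) and "box" ([left, top, right, bottom] in pixels, round what is visible of it).
- finder.mark_of(label, camera): "position" ([column, row] in pixels: a listed point, or the origin of a listed thing).
The state is a dict: "clock": time; "qpos": joint angles; "joint_vel": joint speeds; "effort": joint torques, N m; "tool_pos": TCP position; "tool_rot": TCP orientation; "contact_force": force on the tool from outside, world axes, zero at the start; "moment": the same for the moment, N m; "opening": finger opening in mm.
Only numpy, scipy, OpenCV 4.12 (cv2) and the standard library are available. Lean on these libraries where they do the work, as an engineer would, in place of code of your own. Each camera call takes 0.05 s, during which the arm holds its last target. There are 200 camera calls.

## Working session

There is one attempt and no reset: what is moved stays moved. The work goes in short steps, each a Python script; the robot and the scene stay as the last script left them, time stands still between calls to the robot, and variables do not carry over. Pictures are saved under pics/ and viewed, about 8 in all and at most 12, crops included, and the job is handed in when it is done.

```bash
mkdir -p pics; ls; cat > h.py <<'E'
import numpy as np, cv2
from workcell import ctrl, cams, finder
from scipy.spatial.transform import Rotation as R
def undist(c,px):
    K=np.array(c["intrinsics"]);p=np.atleast_2d(px).astype(float)
    d=np.array([c["k1"],0,0,0,0],float)
    return cv2.undistortPoints(p[:,None,:],K,d)[:,0]
def onplane(c,px,z):
    n=undist(c,px);Rm=cv2.Rodrigues(np.array(c["rvec"],float))[0];t=np.array(c["tvec"],float).ravel()
    o=-Rm.T@t; d=np.c_[n,np.ones(len(n))]@Rm
    return o+d*((z-o[2])/d[:,2])[:,None]
def proj(c,P):
    return cv2.projectPoints(np.atleast_2d(P).astype(float),np.array(c["rvec"],float),np.array(c["tvec"],float),np.array(c["intrinsics"],float),np.array([c["k1"],0,0,0,0],float))[0][:,0]
def save(img,n): cv2.imwrite("pics/"+n,cv2.cvtColor(img,cv2.COLOR_RGB2BGR))
E
cat > s1.py <<'E'
from h import *
np.set_printoptions(precision=1,suppress=True)
for n in("scene","top"):
    c=cams.capture(n); save(c["image"],n+"0.png"); 
    print(n,np.array(c["intrinsics"]).ravel(),c["k1"],onplane(c,[[320,200]],0), -cv2.Rodrigues(np.array(c["rvec"]))[0].T@np.array(c["tvec"]).ravel())
    for l in["rack","wall_face","stop_face","grey_binder","grey_binder_spine","red_binder","red_binder_spine","blue_binder","blue_binder_spine"]:
        print(l,[(np.array(d["position"]).round(1).tolist(),round(d["score"],2)) for d in finder.mark_of(l,n)][:5],[(np.array(d["box"]).tolist(),round(d["score"],2)) for d in finder.masks_of(l,n)][:5] if l.endswith("binder") else '')
print(ctrl.read_state(),ctrl.tcp_to_grasp)
E
python3 s1.py
```

```text
pics
scene [433.3   0.  318.7   0.  433.3 194.9   0.    0.    1. ] -0.11545481502133079 [[479.6 -56.4   0. ]] [1206.  -431.2 1329.6]
rack [([385.3, 173.6], 0.65)] 
wall_face [([423.9, 163.7], 0.59), ([386.9, 176.0], 0.36)] 
stop_face [([359.6, 182.2], 0.88)] 
grey_binder [([417.4, 166.6], 0.58)] [([409.3, 127.1, 441.2, 178.6], 0.66)]
grey_binder_spine [([429.4, 164.7], 0.77)] 
red_binder [([277.9, 205.7], 0.82), ([210.8, 190.4], 0.73)] [([188.3, 156.3, 232.4, 195.3], 0.69), ([265.7, 170.8, 294.9, 221.2], 0.59)]
red_binder_spine [([194.7, 177.3], 0.74), ([423.9, 166.2], 0.59)] 
blue_binder [] [([268.4, 212.3, 317.2, 247.7], 0.87)]
blue_binder_spine [([295.1, 219.7], 0.93)] 
top [410.    0.  329.    0.  410.  201.9   0.    0.    1. ] -0.0005502217747568177 [[536.9 -59.8   0. ]] [ 416.4  -90.7 1498.9]
rack [([248.0, 209.9], 0.67), ([452.0, 196.9], 0.33), ([358.2, 224.7], 0.23)] 
wall_face [([202.9, 204.7], 0.86)] 
stop_face [([274.9, 209.1], 0.82), ([454.8, 198.2], 0.34)] 
grey_binder [([225.7, 160.9], 0.62), ([210.1, 207.1], 0.58), ([357.9, 223.2], 0.42)] [([189.4, 185.5, 216.7, 221.2]
[... 250 characters left out ...]
 ([186.5, 177.3, 308.8, 234.2], 0.2)]
red_binder_spine [([354.0, 209.7], 0.77), ([428.5, 280.8], 0.61), ([358.4, 223.6], 0.48), ([452.0, 200.4], 0.27)] 
blue_binder [([338.7, 178.1], 0.86)] [([337.7, 172.4, 385.7, 197.7], 0.63)]
blue_binder_spine [([363.7, 185.4], 0.56), ([436.9, 234.8], 0.47)] 
{'clock': 1.3, 'qpos': array([ 58.1,   9.1,  91.5,  -0. ,  79.4, -12. ]), 'joint_vel': array([ 0.1,  0. , -0.1, -0.1,  0. ,  0.1]), 'effort': array([ -0. , -38.6, -32.2,   0.1,   0. ,  -0. ]), 'tool_pos': array([194.9, 540.9, 214.6]), 'tool_rot': array([-90. ,  -0. , -19.8]), 'contact_force': array([-1.1,  0.2,  0. ]), 'moment': array([ 0.,  0., -0.]), 'opening': 91.68489253006017} 18.700000000000003
```

```bash
python3 - <<'E'
import cv2,numpy as np
a=cv2.imread('pics/scene0.png')[100:270,160:460];b=cv2.imread('pics/top0.png')[130:310,170:470]
f=lambda i,h:cv2.resize(i,(800,h),interpolation=cv2.INTER_CUBIC)[:, :]
cv2.imwrite('pics/a.png',f(a,453));cv2.imwrite('pics/b.png',f(b,480))
E
```

```text
(no output)
```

View pics/a.png

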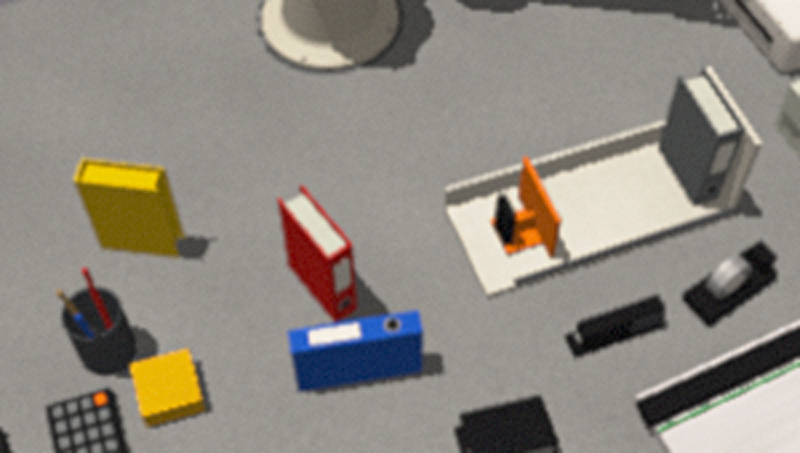

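View pics/b.png

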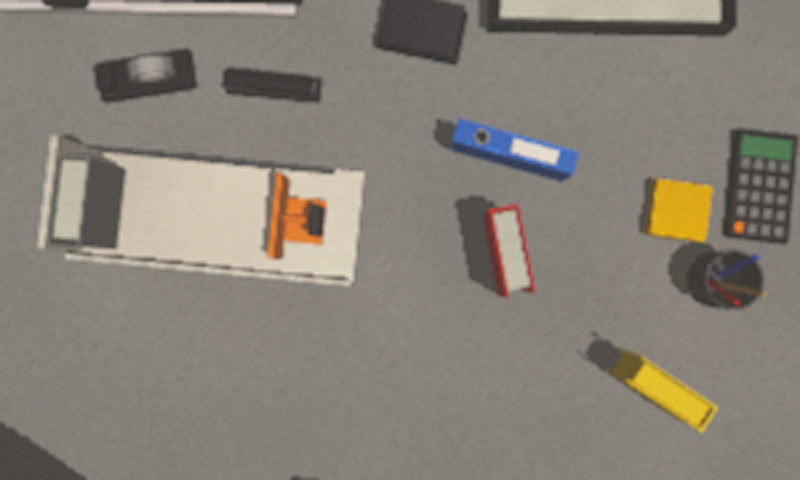

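```bash
cat > s2.py <<'E'
from h import *
from scipy.optimize import minimize, least_squares
import json
np.set_printoptions(precision=1,suppress=True)
C={n:cams.capture(n) for n in("scene","top")}
def cmask(img,col):
    h=cv2.cvtColor(img,cv2.COLOR_RGB2HSV);H,S,V=h[...,0],h[...,1],h[...,2]
    m=((H<6)|(H>172))&(S>130)&(V>60) if col=="red" else (H>105)&(H<125)&(S>130)&(V>50)
    n,l,st,_=cv2.connectedComponentsWithStats(m.astype(np.uint8)); k=1+st[1:,4].argmax()
    p=np.argwhere(l==k)[:,::-1].astype(np.int32); return hullimg(p)
def hullimg(p,s=1):
    o=np.zeros((1600,2560),np.uint8);q=cv2.convexHull(((p+.5)*4-.5).round().astype(np.int32) if p.dtype!=np.int32 else p)
    if p.dtype==np.int32:
        o=np.zeros((400,640),np.uint8);cv2.fillConvexPoly(o,q,1);return cv2.resize(o,(2560,1600),interpolation=cv2.INTER_NEAREST)
    cv2.fillConvexPoly(o,q,1);return o
def box(col,x,y,yaw):
    t={"red":36,"blue":30}[col]; c=np.array([[a,b,d] for a in(-55,55) for b in(-t/2,t/2) for d in(0,160)],float)
    if col=="blue": c=c@np.array([[0,0,1],[0,1,0],[-1,0,0]],float)+[0,0,55]  # z->-x , x->z ; head along -x_local
    return R.from_euler('z',yaw,degrees=True).apply(c)+[x,y,0]
out={}
for col,g in(("red",(onplane(C["top"],[[362,223]],160)[0],-8+0)),("blue",(onplane(C["top"],[[339,180]],110)[0],70))):
    M={n:cmask(C[n]["image"],col) for n in C}
    def cost(v):
        s=0
        for n in C:
            m=hullimg(proj(C[n],box(col,*v)));s+=1-(m&M[n]).sum()/(m|M[n]).sum()
        return s
    best=None
    for dy in(-20,0,20):
        r=minimize(cost,[g[0][0],g[0][1],g[1]+dy],method="Nelder-Mead",options=dict(initial_simplex=np.array([g[0][0],g[0][1],g[1]+dy])+np.array([[0,0,0],[30,0,0],[0,30,0],[0,0,20]]),xatol=.1,fatol=1e-4))
        if best is None or r.fun<best.fun: best=r
    print(col,best.x,best.fun); out[col]=best.x.tolist()
obs=[("top",(75,-210,12),(306.5,194.5)),("top",(70,170,162),(189.5,180.6)),("top",(-70,170,162),(185,223)),
("scene",(-70,165,162),(425.5,125.5)),("scene",(70,165,162),(444,154)),("scene",(75,-210,12),(343.8,209.6)),
("top",(0,160,12),(202.9,204.7)),("top",(0,-140,12),(274.9,209.1)),("scene",(0,-140,12),(359.6,182.2)),("scene",(0,160,12),(423.9,163.7))]
W=lambda v,P:R.from_euler('z',v[2],degrees=True).apply(np.atleast_2d(P).astype(float))+[v[0],v[1],0]
f=lambda v:np.concatenate([proj(C[n],W(v,P))[0]-u for n,P,u in obs])
r=least_squares(f,[450,300,-5],loss="soft_l1");print("rack",r.x,f(r.x).reshape(-1,2));out["rack"]=r.x.tolist()
json.dump(out,open("poses.json","w"))
# overlay
ims=[]
for n,(x0,y0,w,h) in(("scene",(250,110,210,145)),("top",(175,160,225,95))):
    im=cv2.cvtColor(C[n]["image"],cv2.COLOR_RGB2BGR)[y0:y0+h,x0:x0+w];k=3.5;im=cv2.resize(im,None,fx=k,fy=k,interpolation=cv2.INTER_CUBIC)
    def L(P,c,cl=True): cv2.polylines(im,[((proj(C[n],P)-[x0,y0]+.5)*k).astype(np.int32)],cl,c,1)
    for col in("red","blue"):
        b=box(col,*out[col]); L(b[[0,2,6,4]],(0,255,0));L(b[[1,3,7,5]],(255,255,0))
    v=r.x
    L(W(v,[(75,-210,12),(75,160,12),(-75,160,12),(-75,-210,12)]),(0,0,255));L(W(v,[(70,160,162),(70,170,162),(-70,170,162),(-70,160,162)]),(255,0,255));L(W(v,[(-75,-210,50),(-75,160,50)]),(0,255,255),False)
    L(W(v,[(55,-140,12),(-55,-140,12),(-55,-140,104),(55,-140,104)]),(255,0,0))
    ims.append(cv2.resize(im,(740,int(im.shape[0]*740/im.shape[1]))))
o=np.vstack(ims);s=min(1,600/o.shape[0]);cv2.imwrite("pics/ov.png",cv2.resize(o,None,fx=s,fy=s,interpolation=cv2.INTER_AREA))
E
python3 s2.py
```

```text
red [ 450.2 -197.7   10.9] 0.5284215029358997
blue [ 603.5 -128.7   75.9] 0.33625889317450774
rack [498.  208.2  -4.4] [[-1.  -0.4]
 [-1.9 -0.5]
 [-2.6 -0.4]
 [-0.7 -0.7]
 [ 0.2 -0.3]
 [-1.6  0.4]
 [-0.8  0. ]
 [ 9.4  3.6]
 [-7.7  5.3]
 [ 0.   0.8]]
```

View pics/ov.png

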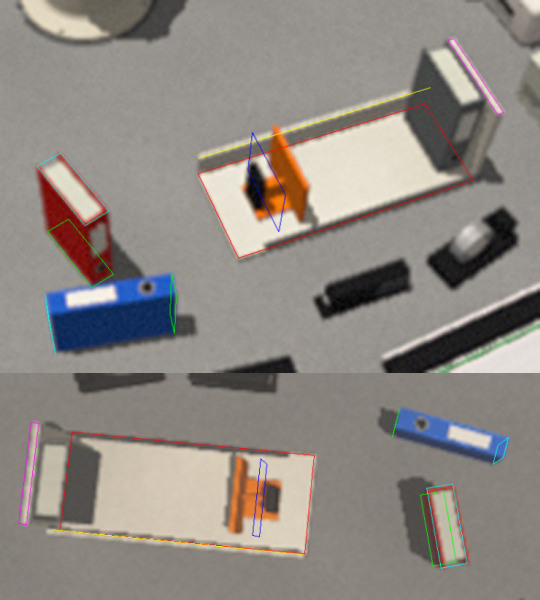

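```bash
cat >> h.py <<'E'
RK=np.array([498.0,208.2,-4.4]); RED=np.array([450.2,-197.7,10.9]); BLUE=np.array([603.5,-128.7,75.9])
G=ctrl.tcp_to_grasp
def rz(a): return R.from_euler('z',a,degrees=True)
def rackp(x,y,z): return rz(RK[2]).apply([x,y,z])+[RK[0],RK[1],0]
def blue_lying():  # R, foot origin
    h=rz(BLUE[2]).apply([-1,0,0]); x=np.array([0,0,1.]); y=np.cross(h,x)
    return np.c_[x,y,h], np.array([BLUE[0],BLUE[1],55.])
def tool(Rb,ob,g,beta,flip):
    """TCP pos, rpy for grasp point g in binder frame, approach beta from spine(0) to head(90)."""
    b=np.radians(beta);a=-np.array([np.cos(b),0,np.sin(b)]);z=np.array([0,1.,0])*(-1 if flip else 1)
    T=np.c_[np.cross(a,z),a,z]; Rw=Rb@T
    p=ob+Rb@np.array(g,float)+Rw[:,1]*G
    return p,R.from_matrix(Rw).as_euler('xyz',degrees=True)
E
cat > s3.py <<'E'
from h import *
np.set_printoptions(precision=1,suppress=True)
c=cams.capture("top")
for u in([88,158],[82,247],[57,157],[50,243]):
    p=onplane(c,[[170+u[0]*.375,130+u[1]*.375]],172)[0]; print("grey rack",rz(-RK[2]).apply(p-[RK[0],RK[1],0]))
for u in([278,172],[268,255]):
    p=onplane(c,[[170+u[0]*.375,130+u[1]*.375]],104)[0]; print("stop rack",rz(-RK[2]).apply(p-[RK[0],RK[1],0]))
Rr=rz(RK[2]).as_matrix(); Rl,ol=blue_lying()
for fl in(0,1):
    print("red",[ctrl.inverse_kinematics(*tool(rz(RED[2]).as_matrix(),np.array([RED[0],RED[1],0.]),(0,0,z),90,fl)) for z in(125,230)],
      [ctrl.inverse_kinematics(*tool(Rr,rackp(0,55,12),(0,0,z),90,fl)) for z in(125,230)])
    for b in(20,30,40,50,60):
        g=(25,0,113)
        print(fl,b,[ctrl.inverse_kinematics(*tool(Rl,ol+[0,0,h],g,b,fl)) for h in(0,100)],[ctrl.inverse_kinematics(*tool(Rr,rackp(0,-20,12+h),g,b,fl)) for h in(0,120)])
E
python3 s3.py
```

```text
grey rack [ 44.1 113.1 172. ]
grey rack [-64.2 107.4 172. ]
grey rack [ 41.7 150.9 172. ]
grey rack [-63.1 146.6 172. ]
stop rack [  54.9 -109.6  104. ]
stop rack [ -51.9 -108.2  104. ]
red [array([ -37.8,    3.3,  110.7,    0. ,   66. , -138.7]), array([ -37.8,   -3.3,  104.8,    0. ,   78.6, -138.7])] [array([ 15.4,  13.2,  98.1,   0. ,  68.7, -70.2]), array([ 15.4,   7.5,  92.2,   0. ,  80.2, -70.2])]
0 20 [array([-42.3,  29.3,  86.5,  18.2,  74.7, 145.3]), array([-42.3,  22.8,  83.2,  17.6,  84.1, 148.4])] [array([  3.2,  64.5,  47. ,  10.6, 137.8, -79.5]), array([  3.2,  55.9,  47.4,  12.7, 145.9, -76.8])]
0 30 [array([-46. ,  33.1,  83.9,  25.5,  80.9, 140. ]), array([-46. ,  26.3,  81.2,  25.1,  89.6, 144.1])] [array([  3.4,  57.2,  53.8,   8.6, 128.5, -80.7]), array([  3.4,  49.5,  52.2,  10. , 137.6, -78.7])]
0 40 [array([-49.1,  37.8,  80.8,  31.8,  87.5, 136. ]), array([-49.1,  30.5,  79. ,  31.9,  95.3, 140.8])] [array([  3.7,  49.6,  61.1,   7.1, 118.8, -81.4]), array([  3.7,  42.6,  58. ,   7.9, 128.9, -79.8])]
0 50 [array([-51.7,  43. ,  77.5,  37.5,  94.3, 133.2]), ar
[... 921 characters left out ...]
  8.6, 128.5,  99.3]), array([  3.4,  49.5,  52.2,  10. , 137.6, 101.3])]
1 40 [array([-49.1,  37.8,  80.8,  31.8,  87.5, -44. ]), array([-49.1,  30.5,  79. ,  31.9,  95.3, -39.2])] [array([  3.7,  49.6,  61.1,   7.1, 118.8,  98.6]), array([  3.7,  42.6,  58. ,   7.9, 128.9, 100.2])]
1 50 [array([-51.7,  43. ,  77.5,  37.5,  94.3, -46.8]), array([-51.7,  35.2,  76.8,  38.2, 101.1, -41.5])] [array([  4.1,  41.9,  68.8,   5.8, 108.9,  98.4]), array([  4.1,  35.3,  64.5,   6.3, 119.7,  99.6])]
1 60 [array([-53.6,  48.7,  74. ,  42.9, 101.2, -48.6]), array([-53.6,  40.3,  74.5,  44.3, 106.9, -42.9])] [array([ 4.6, 34.1, 76.7,  4.6, 98.8, 98.5]), array([  4.6,  27.8,  71.5,   4.8, 110.3,  99.5])]
```

```bash
cat > s4.py <<'E'
from h import *
np.set_printoptions(precision=1,suppress=True)
Rd=rz(RED[2]).as_matrix(); Rr=rz(RK[2]).as_matrix(); o=np.array([RED[0],RED[1],0.])
T=lambda z,x=0:tool(Rd,o,(x,0,z),90,1)
P=lambda h:tool(Rr,rackp(-5,50,12+h),(0,0,125),90,1)
ctrl.move_pose(*T(215))
print("touch",ctrl.servo_line(T(125)[0],max_speed=150,guard=15))
ctrl.command_gripper(25); print("open",ctrl.read_state()["opening"])
p=T(125)[0]; ctrl.servo_line(p+[0,0,155],max_speed=200)
print("held",ctrl.read_state()["opening"],ctrl.read_state()["contact_force"])
ctrl.move_pose(*P(145)); ctrl.servo_line(P(12)[0],max_speed=150)
print("down",ctrl.servo_line(P(-4)[0],max_speed=25,guard=5),ctrl.read_state()["tool_pos"]-P(0)[0],ctrl.read_state()["contact_force"])
c=cams.capture("scene");d=cams.capture("top")
cv2.imwrite("pics/red.png",cv2.cvtColor(np.vstack([cv2.resize(c["image"][110:260,250:460],(700,500)),])[...],cv2.COLOR_RGB2BGR))
print(ctrl.read_state()["clock"])
E
python3 s4.py
```

```text
touch False
open 35.75834764232113
held 35.51870051061643 [-0.8  0.4 -3.5]
down True [ 0.3 -0.  -0.1] [ 1.8 -0.7  3.6]
10.0833
```

View pics/red.png

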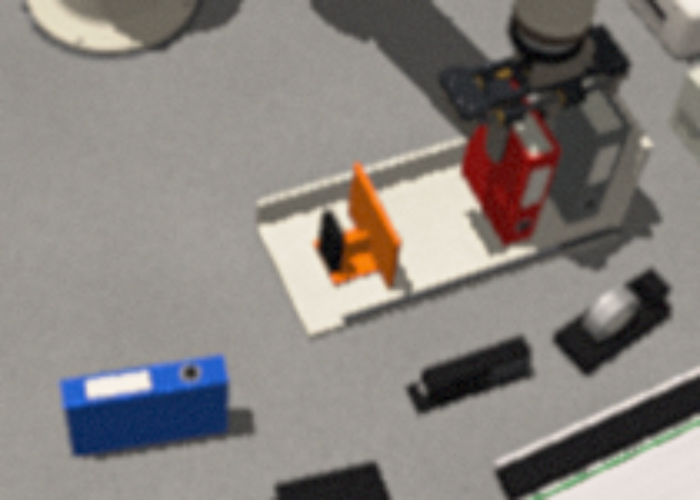

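Red stands in the tray next to the grey one, with its spine to the open side (red at ~(515,170) and grey at ~(590,150) in the crop). Next I release it and fetch the blue one, using a tilted grasp.

```bash
cat > s5.py <<'E'
from h import *
np.set_printoptions(precision=1,suppress=True)
Rr=rz(RK[2]).as_matrix(); Rl,ol=blue_lying(); g=np.array([25,0,108.]); b=40
bx=-np.array([np.cos(np.radians(b)),0,np.sin(np.radians(b))])
L=lambda back,up=0:tool(Rl,ol+[0,0,up],g-bx*back,b,1)
P=lambda h:tool(Rr,rackp(-5,-23,12+h),g,b,1)
for q in(L(0),L(100),L(0,170),P(170),P(0)): assert ctrl.inverse_kinematics(*q) is not None,q
ctrl.command_gripper(56)
t=ctrl.read_state()["tool_pos"]; ctrl.servo_line(t+[0,0,150],max_speed=250)
ctrl.command_gripper(80)
ctrl.move_pose(*L(110))
print("touch",ctrl.servo_line(L(0)[0],max_speed=150,guard=15))
ctrl.command_gripper(20); print("open",ctrl.read_state()["opening"])
ctrl.servo_line(L(0,170)[0],max_speed=200)
print("held",ctrl.read_state()["opening"],ctrl.read_state()["contact_force"])
ctrl.move_pose(*P(170)); ctrl.servo_line(P(25)[0],max_speed=150)
c=cams.capture("scene");d=cams.capture("top")
save(np.vstack([cv2.resize(c["image"][110:230,310:460],(500,400)),cv2.resize(d["image"][165:245,180:320],(500,200))]),"blue.png")
print(ctrl.read_state()["clock"],ctrl.read_state()["tool_pos"]-P(25)[0])
E
python3 s5.py
```

```text
touch False
open 30.242346126853274
held 29.9574328246785 [-0.7  0.2 -3.7]
20.0583 [0.7 0.1 1.2]
```

View pics/blue.png

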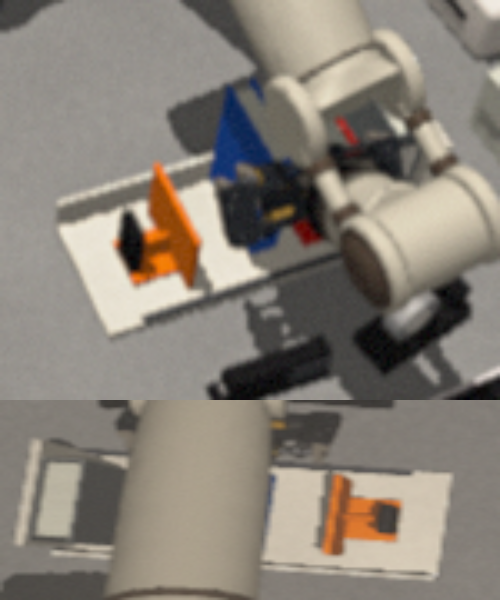

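Blue is held upright over the tray, between the stop and the red binder. I lower it, release, back off and look.

```bash
cat > s6.py <<'E'
from h import *
np.set_printoptions(precision=1,suppress=True)
Rr=rz(RK[2]).as_matrix(); g=np.array([25,0,108.]); b=40
bx=-np.array([np.cos(np.radians(b)),0,np.sin(np.radians(b))])
P=lambda h,back=0:tool(Rr,rackp(-5,-23,12+h),g-bx*back,b,1)
ctrl.servo_line(P(10)[0],max_speed=80)
print("down",ctrl.servo_line(P(-6)[0],max_speed=25,guard=5),ctrl.read_state()["tool_pos"]-P(0)[0],ctrl.read_state()["contact_force"])
ctrl.command_gripper(52)
ctrl.servo_line(P(0,110)[0],max_speed=150)
ctrl.servo_line(P(90,110)[0],max_speed=200)
ctrl.command_gripper(0)
Rt=R.from_euler('xyz',tool(Rr,np.zeros(3),(0,0,0),90,1)[1],degrees=True).as_euler('xyz',degrees=True)
ctrl.move_pose(rackp(0,-240,230),Rt)
c=cams.capture("scene");d=cams.capture("top")
save(np.vstack([cv2.resize(c["image"][110:230,310:460],(750,600))[:600],])[:600],"rel.png"); save(cv2.resize(d["image"][165:245,180:320],(700,400)),"relt.png")
print(ctrl.read_state()["clock"],ctrl.read_state()["opening"])
E
python3 s6.py
```

```text
down True [ 0.1 -0.2 -1.2] [ 1.1 -0.6  4.3]
25.0333 0.49372244575405244
```

View pics/rel.png

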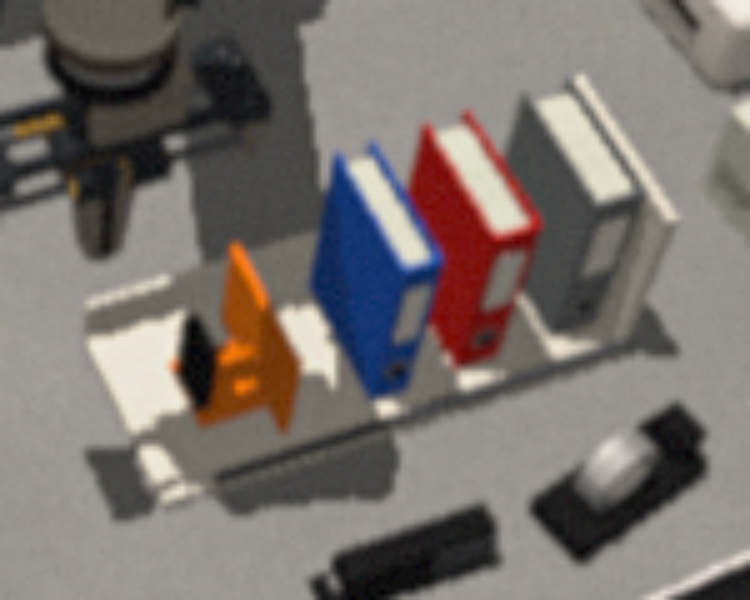

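View pics/relt.png

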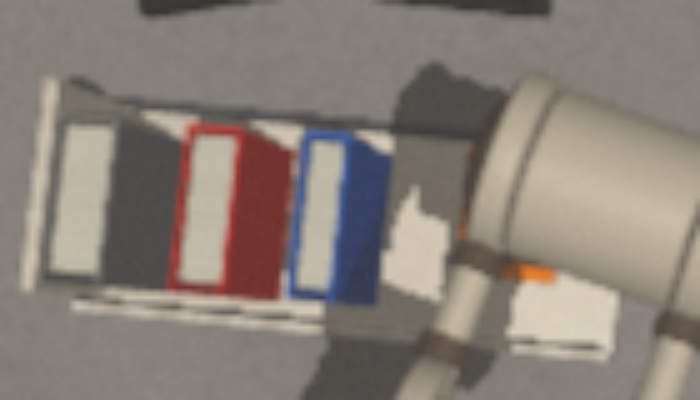

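All three stand foot down with their spines to the open side, with small gaps between them. Next I push the block slowly with the shut fingers, jaws along x so the gripper body clears the binders.

```bash
cat > s7.py <<'E'
from h import *
np.set_printoptions(precision=1,suppress=True)
# tool y down, jaw along rack x
for s in(1,-1):
    a=np.array([0,0,-1.]);z=rz(RK[2]).apply([s,0,0]);rot=R.from_matrix(np.c_[np.cross(a,z),a,z]).as_euler('xyz',degrees=True)
    qs=[ctrl.inverse_kinematics(rackp(0,y,45),rot) for y in(-205,20)]
    print(s,qs)
    if all(q is not None for q in qs) and (abs(qs[0][5]-ctrl.read_state()["qpos"][5])<100): break
Y=lambda:rz(-RK[2]).apply(ctrl.read_state()["tool_pos"]-[RK[0],RK[1],0])[1]
F=lambda:rz(-RK[2]).apply(ctrl.read_state()["contact_force"])
ctrl.move_pose(rackp(0,-203,140),rot)
print("desc",ctrl.servo_line(rackp(0,-203,45),max_speed=120,guard=10),F())
print("contact",ctrl.servo_line(rackp(0,-150,45),max_speed=25,guard=2.5),Y(),F())
y0=Y()
for y in(-150,-110,-70,-50,-40):
    if y<y0+5: continue
    print(y,ctrl.servo_line(rackp(0,y,45),max_speed=30,guard=18),Y(),F(),ctrl.read_state()["clock"])
E
python3 s7.py
```

```text
1 [array([-13.9,   7.5, 114.2,   0. ,  58.3,  -9.5]), array([ 11.9,  16.6, 103.4,   0. ,  60. ,  16.3])]
desc False [ 0.3 -0.2  0.4]
contact True -174.16703864708433 [ 0.  -0.6  0.8]
-150 False -149.50159515739927 [-0.3  0.3  0.7] 29.4833
-110 False -109.86761442342284 [ 1.4 -1.6  1.3] 30.9667
-70 False -70.41753357320798 [ 1.2 -6.6  0.7] 32.45
-50 False -50.72792527175244 [ 0.8 -6.2  1.5] 33.2667
-40 False -40.59103813404891 [ 0.8 -6.1  1.5] 33.75
```

```bash
cat > s8.py <<'E'
from h import *
np.set_printoptions(precision=1,suppress=True)
rack=lambda v:rz(-RK[2]).apply(v)
for y in(-32,-26,-22,-18,-15,-12,-9,-6,-3,0,3,6):
    s=ctrl.servo_line(rackp(0,y,45),max_speed=10,guard=10)
    st=ctrl.read_state();print(y,s,rack(st["tool_pos"]-[RK[0],RK[1],0])[1],rack(st["contact_force"]),st["clock"])
    if s or rack(st["contact_force"])[1]<-16: break
c=cams.capture("scene");d=cams.capture("top")
save(cv2.resize(c["image"][110:230,310:460],(750,600)),"push.png")
E
python3 s8.py
```

```text
-32 False -33.10301307033241 [ 0.4 -7.5  1.8] 34.7
-26 False -27.09614863353514 [ 1.4 -7.2  2.6] 35.45
-22 False -23.65540723582691 [-0.2 -9.6  3.3] 36.0
-18 False -19.881636222085525 [  0.5 -10.5   3.1] 36.55
-15 False -18.182182171899626 [  0.2 -16.8   5.6] 37.0
```

View pics/push.png

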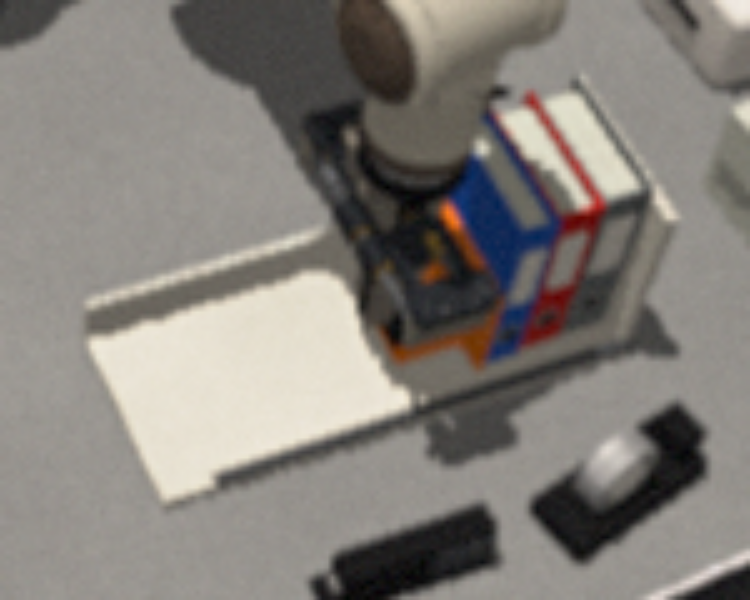

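```bash
cat > s9.py <<'E'
from h import *
np.set_printoptions(precision=1,suppress=True)
rack=lambda v:rz(-RK[2]).apply(v)
def rep(t): st=ctrl.read_state();print(t,rack(st["tool_pos"]-[RK[0],RK[1],0])[1],rack(st["contact_force"]),st["clock"]);return rack(st["contact_force"])[1]
ctrl.pause(.3);rep("hold")
for y in(-14,-13,-12):
    ctrl.servo_line(rackp(0,y,45),max_speed=6,guard=8); 
    if rep(y)<-22: break
ctrl.pause(.3);rep("hold")
t=rackp(0,-60,45)
ctrl.servo_line(t,max_speed=40); rep("back")
ctrl.servo_line(rackp(0,-60,240),max_speed=150)
ctrl.move_pose(rackp(-120,-330,260),ctrl.read_state()["tool_rot"])
c=cams.capture("scene");d=cams.capture("top")
save(cv2.resize(c["image"][120:210,370:460],(600,600),interpolation=cv2.INTER_CUBIC),"fin.png")
save(cv2.resize(d["image"][130:310,170:470],(800,480),interpolation=cv2.INTER_CUBIC),"fint.png")
E
python3 s9.py
```

```text
hold -18.162272992207072 [ -0.6 -16.6   4.5] 37.4
-14 -18.1814498947217 [ -0.8 -20.    6.9] 37.7167
-13 -18.2112214734386 [ -0.5 -25.    8. ] 38.0333
hold -18.226513095722165 [ -1.1 -24.6   7.5] 38.3333
back -59.83157154280695 [ 0.2 -0.   0.3] 39.6583
```

View pics/fin.png

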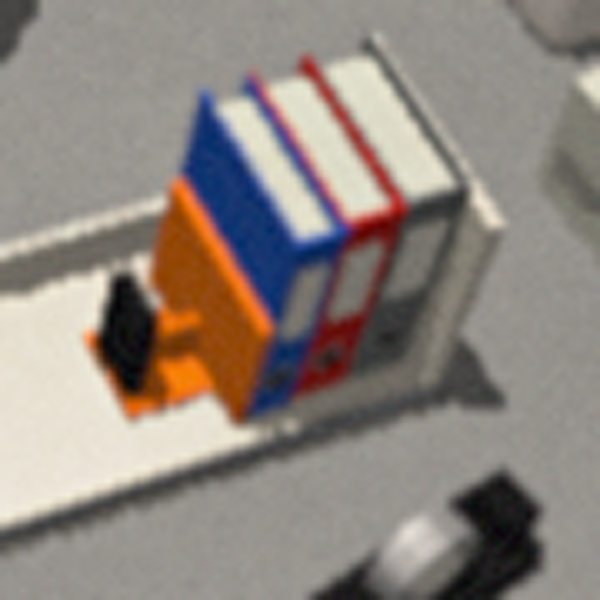

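View pics/fint.png

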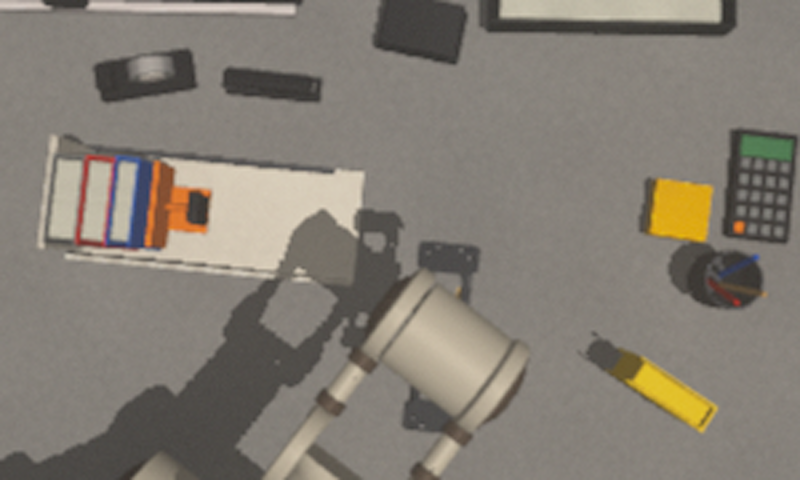

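The row is tight from end wall to stop, all three binders are upright, and the other desk things have not moved. I hand it in.

```bash
python3 -c "
from workcell import ctrl
print(ctrl.sign_off(), ctrl.read_state()['clock'])"
```

```text
the job is handed in; nothing more can be done
the job is handed in; nothing more can be done
```

The red and blue binders now stand in the rack beside the grey one, with the orange stop closed up against the row. I handed the job in at about 40 s of the 72 s allowed; hand-in gave no verdict.

- **Red:** gripped from above and set down in the tray.
- **Blue:** gripped at a tilt, turned upright in the air and set down between red and the stop.
- **Stop:** pushed with shut fingers at 25–30 mm/s, then 6–10 mm/s near the end. The sliding force was about 6–10 N. When the row closed the stop held still as the force rose to 25 N.

**Last checks:** the final pictures show wall, grey, red, blue and stop touching with no visible gaps. All three binders are upright, right way up, with spines on the open side. The stapler, tape, punch, calculator, notes, pen cup and yellow look-alike are where they were.

**Disagreements:**
- The network's marks for the stop face did not match the rack fit. The stop was really about 30 mm forward of fully back, so I went by the overlay instead.
- The first light-contact stop at the push block was probably a false trigger. It did no harm.
- I judged snugness by the force and the pictures; I did not measure the stop's travel.

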